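# Swap the dye bottles back onto their own drip saucers

## Robot

A 6-joint arm with a two-finger parallel gripper is mounted at the origin on a cart in front of the work surface, level with it; the furniture and walls round the work are solid. World frame = base frame: x ahead of the robot, y to its left, z up, the work surface at z = 0. Lengths are in mm, angles in rad, forces in N, time in s.
With the tool pointing down it reaches from about 350 to 875 mm from the base axis. Payload 4.2 kg.
Tool frame: the origin (TCP) lies between the finger pads; the fingertips stand 25 mm ahead of it and the grasp point (between the pads) lies 6 mm ahead of it; z points along the fingers, y is the line along which they close (so a half turn about z gives the same grasp; the last joint's range is limited). The gripper opens to 85 mm and grips with 20 to 120 N. Pads are 22 mm wide; open, the fingers measure 114 mm over their backs; the gripper's body (76 mm by 85 mm) begins 54 mm behind the grasp point. The pads swing forward as they close: fully open they stand 13 mm farther back than shut.
Start: joints at [-0.884, 0.385, 0.008, 0, -1.194, -0.259], TCP at [259.306, -568.647, 256.312] pointing down, gripper open.
Joint ranges: [-3.14, 3.14], [-1.21, 2.06], [-1.07, 1.41], [-3.16, 2.05], [-2.99, -0.16], [-3.1, 3.1]. Speed limits (rad/s): [2.79, 2.79, 3.14, 3.14, 3.14, 3.14].

## Interface

Orientations are given as a unit quaternion [x, y, z, w].
In Python, from bench import read_state, imaging, workorder, nets gives the robot as it stands.
- The arm moves only by the tool apply_moves, never from a script. Its argument "rows" is a list of rows, each an object with "hand": the opening, from -1 (shut) to 1 (fully open); "delta_pos": the shift along the tool's x, y, z in mm, a list of three; "yaw": the turn about the tool's z in rad. A call has 1 to 12 rows; each row is the pose to reach, as a shift and turn from the pose commanded when the call began, along the tool's axes at that moment; what a row does not reach only later rows make up. A row lasts 1/12 s, in which the tool goes at most 41.7 mm and 7.16 degrees, less where a joint would pass 70% of its speed; a pose out of reach is approached as far as the arm can. A call with a gripper value outside its range is refused whole. The fingers move at their own pace and stop on an object; the grip force is fixed at half the most. Time passes only in rows, so rows that repeat a pose let the fingers close. It gives the time, the measured TCP pose, the force, the opening and the grip force at its end, in the units of the state.
- read_state(): the state, without advancing time (a new reading comes with each control period).
- imaging.get_image(name): name is "scene" or "top" or "wrist"; returns a dict with "pixels" (384x512x3 uint8, red, green, blue), "fx", "fy", "cx", "cy" (pixels), "xyz" and "rotation" of the camera in the world. Camera axes: x right, y down, z forward; pixel columns grow to the right and rows downward; lengths in mm; the calibration is good to about 2 mm. A picture is of the moment at which its call begins. There is no depth.
- workorder.job_done(): hands the job in; it is judged then, once.
Trained networks look in the newest picture that a camera, given by its name, has taken for a name from the list of things; names that differ only in an ending like _2 or _b are one class to them, and where a whole thing is asked for, a point or a joint stands for the part that bears it (a point fixed in the world has none). Each returns a list of dicts, best first, with "score" (0 to 1); they miss things now and then, are a little off and sometimes report something else, mostly with a low value. They report only what shows in the picture. A call takes as long as a camera call. They do not tell look-alikes from the thing itself.
- nets.find_in(camera, query): "location" ([row, column] in pixels, amid what is visible of it).
- nets.pinpoint(camera, query): "location" ([row, column] in pixels: a listed point, or the origin of a listed thing).
The state is a dict: "clock": time; "joints": joint angles; "joint_vel": joint speeds; "joint_efforts": joint torques, N m; "position": TCP position; "ee_rot": TCP orientation; "contact_force": force on the tool from outside, world axes, zero at the start; "wrist_torque": the same for the moment, N m; "gripper_width": finger opening in mm; "grasp_force": force on a finger pad.
Only numpy, scipy, OpenCV 4.12 (cv2) and the standard library are available. Lean on these libraries where they do the work, as an engineer would, in place of code of your own. Each camera call takes 0.05 s, during which the arm holds its last target. There are 200 camera calls.

## Task

The last class put the four dye bottles back on the wrong drip saucers: swap them round so that each bottle stands upright in the recess of the saucer of its own colour, with the spare white saucer free for parking a bottle on the way. Do not tip any bottle over, and leave the rose soap that lies among them where it is.

Things in the scene. Friction and masses are not known exactly. Their poses are not given: they have to be found in the camera images.
- bottle_red: Loose small dye bottle with red body and red cap with a nozzle: round, 26 mm across and 50 mm high in the body, 73 mm high over the narrower cap (16 mm, then 12 mm across); 20 to 42 g; origin at the centre of its underside, z up along the bottle.
- bottle_blue: Loose small dye bottle with blue body and blue cap with a nozzle: round, 26 mm across and 50 mm high in the body, 73 mm high over the narrower cap (16 mm, then 12 mm across); 20 to 42 g; origin at the centre of its underside, z up along the bottle.
- bottle_green: Loose small dye bottle with green body and green cap with a nozzle: round, 26 mm across and 53 mm high in the body, 76 mm high over the narrower cap (16 mm, then 12 mm across); 20 to 42 g; origin at the centre of its underside, z up along the bottle.
- bottle_orange: Loose small dye bottle with orange body and orange cap with a nozzle: round, 26 mm across and 53 mm high in the body, 76 mm high over the narrower cap (16 mm, then 12 mm across); 20 to 42 g; origin at the centre of its underside, z up along the bottle.
- saucer_red: Red round drip saucer, the place of the red bottle, holding a wrong bottle at the start: 62 mm across, 8 mm high, fixed to the table (it does not move); round recess 44 mm or a little more across, its flat floor 4 mm above the table, so a bottle stands in it with about 9 mm to spare all round. Origin at the centre of its underside, z up.
- saucer_blue: Blue round drip saucer, the place of the blue bottle, holding a wrong bottle at the start: 62 mm across, 8 mm high, fixed to the table (it does not move); round recess 44 mm or a little more across, its flat floor 4 mm above the table, so a bottle stands in it with about 9 mm to spare all round. Origin at the centre of its underside, z up.
- saucer_green: Green round drip saucer, the place of the green bottle, holding a wrong bottle at the start: 62 mm across, 8 mm high, fixed to the table (it does not move); round recess 44 mm or a little more across, its flat floor 4 mm above the table, so a bottle stands in it with about 9 mm to spare all round. Origin at the centre of its underside, z up.
- saucer_orange: Orange round drip saucer, the place of the orange bottle, holding a wrong bottle at the start: 62 mm across, 8 mm high, fixed to the table (it does not move); round recess 44 mm or a little more across, its flat floor 4 mm above the table, so a bottle stands in it with about 9 mm to spare all round. Origin at the centre of its underside, z up.
- saucer_white: White round drip saucer, the spare one, empty at the start: 62 mm across, 8 mm high, fixed to the table (it does not move); round recess 44 mm or a little more across, its flat floor 4 mm above the table, so a bottle stands in it with about 9 mm to spare all round. Origin at the centre of its underside, z up.
- rose_soap: Loose orange-pink soap cast as a rose, 46 x 47 x 21 mm, 22 g, lying on the table among the saucers; a bystander. Origin at the centre of its underside.
There are look-alikes about, which are no part of the job. What is meant by the bottle_green is not purple, and is the smaller of those in its own colour.

How it is judged (in metres and radians):
At the end, for the whole second after the job is handed in: Each of the red, blue, green and orange bottles stands upright (within 0.1 rad) and at rest on the floor of the recess of the saucer of its own colour, within 11 mm of its centre (so the white one is empty); the rose soap is within 15 mm of where it lay (horizontal distance between bottle_red and saucer_red below 0.011 m and z of bottle_red in the frame of saucer_red between 0.001 and 0.0075 m and angle between each of bottle_red, bottle_blue, bottle_green, bottle_orange's own z axis and vertical below 0.1 rad and linear speed of each of bottle_red, bottle_blue, bottle_green, bottle_orange below 0.02 m/s and angular speed of each of bottle_red, bottle_blue, bottle_green, bottle_orange below 0.3 rad/s and horizontal distance between bottle_blue and saucer_blue below 0.011 m and z of bottle_blue in the frame of saucer_blue between 0.001 and 0.0075 m and horizontal distance between bottle_green and saucer_green below 0.011 m and z of bottle_green in the frame of saucer_green between 0.001 and 0.0075 m and horizontal distance between bottle_orange and saucer_orange below 0.011 m and z of bottle_orange in the frame of saucer_orange between 0.001 and 0.0075 m and distance of rose_soap from where it was at the start of the episode below 0.015 m); the robot touches nothing.
It fails at once if a bottle is tipped over (more than 0.9 rad from upright) (angle between any of bottle_red, bottle_blue, bottle_green, bottle_orange's own z axis and vertical above 0.9 rad).
It fails at once if the rose soap is moved by more than 15 mm (distance of rose_soap from where it was at the start of the episode above 0.015 m).
It also fails if it takes over 141 s, if anything falls off the work surface, if the arm or the gripper's body presses on something with over 40 N, if the wrist force passes 120 N, or if a joint passes its speed limit or range.

## Working session

There is one attempt and no reset: what is moved stays moved. The work goes in short steps, Python scripts to look and compute and a tool call to move; the robot and the scene stay as the last step left them, time stands still between calls to the robot, and variables do not carry over. Pictures are saved under pics/ and viewed, at most 14 in all, crops included, and the job is handed in when it is done.

Besides the shell and the picture viewer there is one more tool, called after "Call:" as name([rows], argument=value, ...), one row to a line, values as JSON. apply_moves: Moves the arm, as the interface text tells. Its arguments: {"type":"object","properties":{"rows":{"type":"array"}},"required":["rows"]}

```bash
mkdir -p pics; cat > h.py <<'E'
import numpy as np, cv2
from bench import read_state, imaging, workorder, nets
def shot(cam,fn=None,crop=None,scale=1):
    im=imaging.get_image(cam)
    if fn:
        p=im['pixels'][:,:,::-1]
        if crop: p=p[crop[0]:crop[1],crop[2]:crop[3]]
        cv2.imwrite('pics/'+fn,cv2.resize(p,None,fx=scale,fy=scale,interpolation=cv2.INTER_CUBIC))
    return im
def ray(im,rc,z):
    R=np.array(im['rotation'],float)
    if R.shape!=(3,3):
        from scipy.spatial.transform import Rotation; R=Rotation.from_quat(R).as_matrix()
    d=R@np.array([(rc[1]-im['cx'])/im['fx'],(rc[0]-im['cy'])/im['fy'],1])
    c=np.array(im['xyz'],float); return (c+d*(z-c[2])/d[2])
E
python3 - <<'E'
from h import *
s=read_state(); print(s)
a=shot('top','top1.png',scale=1.5); 
for k in a:
    if k!='pixels': print(k,np.round(a[k],3).tolist())
for n in ['bottle_red','bottle_blue','bottle_green','bottle_orange','saucer_red','saucer_blue','saucer_green','saucer_orange','saucer_white','rose_soap']:
    for f in ('find_in','pinpoint'):
        r=getattr(nets,f)('top',n)
        print(n,f,[(round(q['score'],2),np.round(q['location']).tolist(),np.round(ray(a,q['location'],4)[:2]).tolist()) for q in r[:4]])
shot('scene','scene1.png',scale=1.5)
E
```

```text
{'clock': 0.0, 'joints': array([-8.84412150e-01,  3.85556007e-01,  6.59406568e-03, -5.04595480e-04,
       -1.19400867e+00, -2.58583508e-01]), 'joint_vel': array([ 0.00098216,  0.00115767,  0.00029891,  0.00053722, -0.00105129,
       -0.0009354 ]), 'joint_efforts': array([-4.87239158e-04, -3.92290485e+01,  1.88401812e+01,  4.18618530e+00,
       -4.72882530e-03,  4.77397194e-06]), 'position': array([ 259.07493147, -568.17473062,  255.20860549]), 'ee_rot': array([-2.12181857e-01,  9.77229565e-01,  1.07475561e-03, -2.85950895e-04]), 'contact_force': array([ 0.10341172,  0.0930619 , -0.59890441]), 'wrist_torque': array([0.00642694, 0.00836451, 0.0159136 ]), 'grasp_force': 0.0, 'gripper_width': 85.18926516607007}
fx 416.199
fy 416.199
cx 257.005
cy 189.656
xyz [390.949, 229.122, 866.143]
rotation [-0.671, 0.734, -0.074, 0.067]
bottle_red find_in [(0.61, [237.0, 279.0], [462.0, 177.0]), (0.55, [189.0, 294.0], [559.0, 136.0])]
bottle_red pinpoint [(0.47, [190.0, 292.0], [558.0, 139.0])]
bottle_blue find_in [(0.72, [241.0, 279.0], [454.0, 177.0]), (0.16, [261.0, 206.0], [427.0, 329.0])]
bo
[... 624 characters left out ...]
.0])]
saucer_blue find_in [(0.62, [243.0, 336.0], [440.0, 62.0])]
saucer_blue pinpoint [(0.56, [238.0, 336.0], [449.0, 59.0])]
saucer_green find_in [(0.57, [196.0, 286.0], [547.0, 154.0])]
saucer_green pinpoint [(0.91, [192.0, 288.0], [554.0, 148.0]), (0.42, [238.0, 280.0], [460.0, 176.0])]
saucer_orange find_in [(0.9, [241.0, 272.0], [456.0, 191.0])]
saucer_orange pinpoint [(0.7, [240.0, 279.0], [455.0, 177.0]), (0.44, [190.0, 289.0], [559.0, 145.0])]
saucer_white find_in [(0.75, [258.0, 202.0], [434.0, 337.0])]
saucer_white pinpoint [(0.95, [259.0, 204.0], [430.0, 334.0])]
rose_soap find_in [(0.67, [202.0, 170.0], [556.0, 397.0])]
rose_soap pinpoint [(0.86, [200.0, 166.0], [560.0, 406.0])]
```

View pics/top1.png

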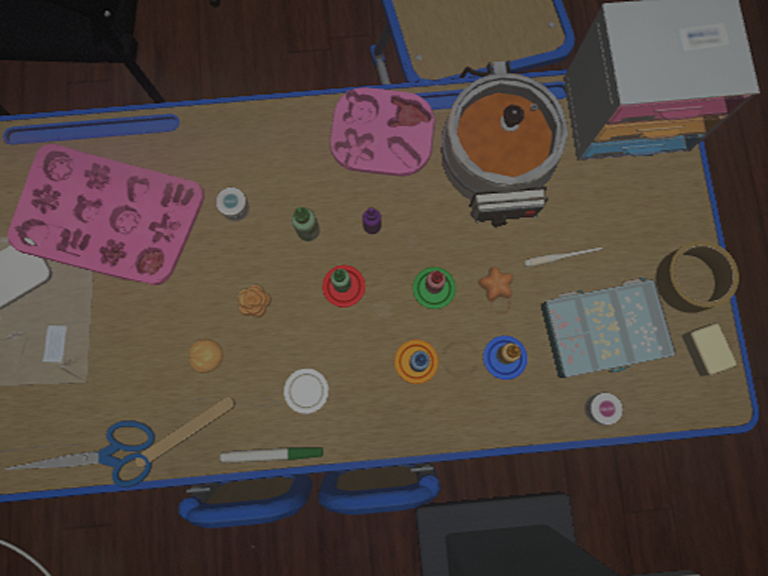

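View pics/scene1.png

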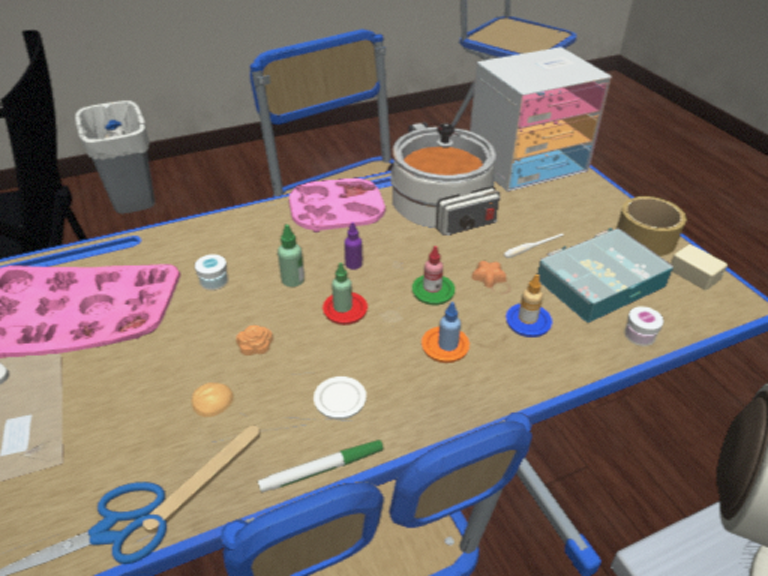

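Both views show the same layout (1.5x top view, col/row). Red saucer (343,285) holds a green bottle, green saucer (434,287) a red, orange saucer (416,361) a blue, and blue saucer (505,357) an orange. The white saucer (306,391) is empty and the rose soap is at (254,299).

Could be taken for bottle_green:
- The green bottle on the red saucer at (341,281).
- The larger green bottle at (304,222).
- The purple bottle at (372,219).

By the description I choose the smaller green one, on the red saucer, and will check it in a close crop. The star soap (496,283) and the orange dome (205,355) could be taken for the rose.

```bash
cat >> h.py <<'E'
SEED={'red':(192,229),'green':(192,289),'orange':(241,277),'blue':(238,337),'white':(260,204)}  # row,col in top image
def saucers(a):
    p=a['pixels']; hsv=cv2.cvtColor(p,cv2.COLOR_RGB2HSV); out={}
    H,S,V=[hsv[...,i].astype(int) for i in range(3)]
    M={'red':((H<6)|(H>172))&(S>190),'green':(abs(H-65)<15)&(S>150),'orange':(abs(H-11)<5)&(S>200),'blue':(abs(H-113)<12)&(S>170),'white':(S<50)&(V>120)}
    for k,(r,c) in SEED.items():
        m=np.zeros(H.shape,bool); m[r-22:r+23,c-22:c+23]=M[k][r-22:r+23,c-22:c+23]
        ys,xs=np.nonzero(m); h=cv2.convexHull(np.c_[xs,ys].astype(np.int32))
        e=cv2.fitEllipse(h); out[k]=(ray(a,(e[0][1],e[0][0]),6)[:2],e[1],len(xs))
    return out
E
python3 - <<'E'
from h import *
a=shot('top','crop1.png',crop=(120,270,180,370),scale=4)
for k,v in saucers(a).items(): print(k,np.round(v[0],1),np.round(v[1],1),v[2])
print(np.array(a['pixels'])[178:206,229][:, :].tolist()[::4])
b=shot('scene','crop2.png',crop=(145,245,180,370),scale=4)
for k in b:
    if k!='pixels': print(k,np.round(b[k],3).tolist())
E
```

```text
red [570.5 275.2] [23.  24.6] 48
green [554.3 146.2] [26.3 26.8] 31
orange [452.1 180.5] [21.9 26.4] 76
blue [448.7  58.9] [27.1 28.7] 208
white [428.7 334.3] [29.4 30.3] 688
[[161, 46, 51], [56, 82, 55], [73, 88, 70], [68, 80, 63], [44, 55, 42], [151, 50, 51], [150, 47, 47]]
fx 430.907
fy 430.907
cx 259.996
cy 190.507
xyz [-30.94, 489.682, 597.377]
rotation [-0.493, 0.764, -0.352, 0.22]
```

View pics/crop1.png

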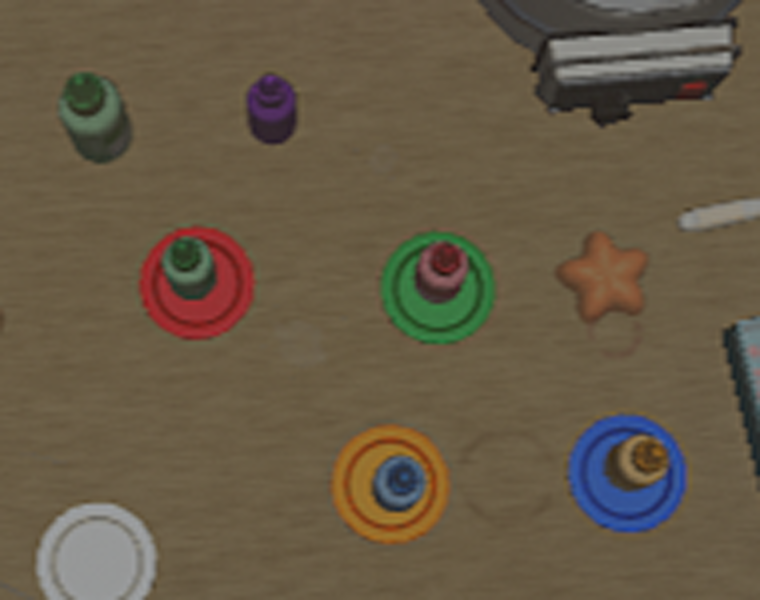

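View pics/crop2.png

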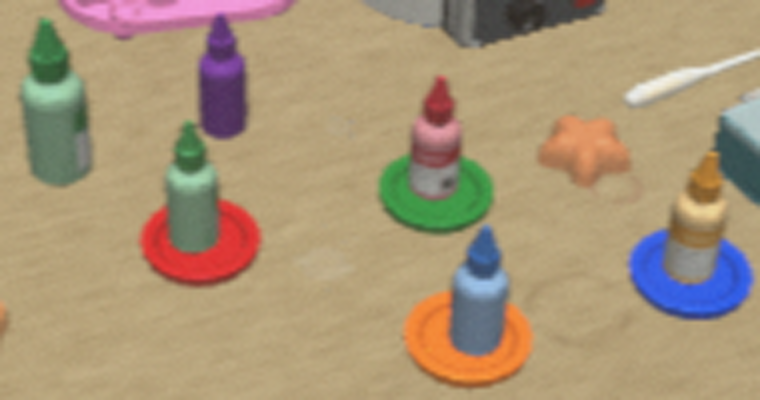

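The crop confirms the choice: the smaller green bottle is on the red saucer, and the larger green and the purple bottle stand behind it. Saucer centres in the crop are red (197,283), green (438,288), orange (390,484), blue (627,473) and white (97,561). Nozzle tips are green (186,250), red (445,256), blue (402,478) and orange (650,453).

```bash
python3 - <<'E'
from h import *
a=shot('top'); b=shot('scene')
px=lambda c,r,o:(o[0]+r/4-.375,o[1]+c/4-.375)
S={'red':(197,283),'green':(438,288),'orange':(390,484),'blue':(627,473),'white':(97,561)}
B={'green':((186,250),(189,125),80),'red':((445,256),(441,80),77),'blue':((402,478),(486,230),77),'orange':((650,453),(712,155),80)}
for k,(c,r) in S.items(): print('S',k,np.round(ray(a,px(c,r,(120,180)),7)[:2],1))
for k,(p,q,z) in B.items(): print('B',k,np.round(ray(a,px(*p,(120,180)),z-3)[:2],1),np.round(ray(b,px(*q,(145,180)),z)[:2],1))
from scipy.spatial.transform import Rotation as Ro
print(Ro.from_quat(read_state()['ee_rot']).as_matrix().round(3))
E
```

```text
S red [568.6 272. ]
S green [554.5 145.9]
S orange [454.6 181.3]
S blue [449.2  59.3]
S white [429.2 333.8]
B green [570.9 272.6] [573.2 275.6]
B red [557.2 147.4] [559.4 147.2]
B blue [451.9 179.1] [453.5 179.9]
B orange [452.9  61.1] [453.5  59.5]
[[-0.91  -0.415 -0.   ]
 [-0.415  0.91   0.   ]
 [ 0.     0.    -1.   ]]
```

Call:
apply_moves([
  {"hand":0.3,"delta_pos":[-300,300,0],"yaw":0.427},
  {"hand":0.3,"delta_pos":[-300,300,0],"yaw":0.427},
  {"hand":0.3,"delta_pos":[-300,300,0],"yaw":0.427},
  {"hand":0.3,"delta_pos":[-300,300,0],"yaw":0.427},
  {"hand":0.3,"delta_pos":[-300,300,0],"yaw":0.427},
  {"hand":0.3,"delta_pos":[-300,300,0],"yaw":0.427},
  {"hand":0.3,"delta_pos":[-300,300,0],"yaw":0.427},
  {"hand":0.3,"delta_pos":[-300,300,0],"yaw":0.427},
  {"hand":0.3,"delta_pos":[-300,300,0],"yaw":0.427},
  {"hand":0.3,"delta_pos":[-300,300,0],"yaw":0.427},
  {"hand":0.3,"delta_pos":[-300,300,0],"yaw":0.427},
  {"hand":0.3,"delta_pos":[-300,300,0],"yaw":0.427},
])

```text
clock: 2.3
position: [408.9, -168.7, 256.8]
ee_rot: [-0.003, 1.0, 0.0, 0.001]
contact_force: [-0.4, 0.1, 0.9]
gripper_width: 55.6
grasp_force: 0.0
```

Call:
apply_moves([
  {"hand":0.3,"delta_pos":[-163,442,0],"yaw":0},
  {"hand":0.3,"delta_pos":[-163,442,0],"yaw":0},
  {"hand":0.3,"delta_pos":[-163,442,0],"yaw":0},
  {"hand":0.3,"delta_pos":[-163,442,0],"yaw":0},
  {"hand":0.3,"delta_pos":[-163,442,0],"yaw":0},
  {"hand":0.3,"delta_pos":[-163,442,0],"yaw":0},
  {"hand":0.3,"delta_pos":[-163,442,0],"yaw":0},
  {"hand":0.3,"delta_pos":[-163,442,0],"yaw":0},
  {"hand":0.3,"delta_pos":[-163,442,0],"yaw":0},
  {"hand":0.3,"delta_pos":[-163,442,0],"yaw":0},
  {"hand":0.3,"delta_pos":[-163,442,0],"yaw":0},
  {"hand":0.3,"delta_pos":[-163,442,0],"yaw":0},
])

```text
clock: 3.3
position: [572.4, 274.7, 255.1]
ee_rot: [-0.002, 1.0, 0.0, 0.0]
contact_force: [0.7, -0.3, -0.1]
gripper_width: 55.8
grasp_force: 0.0
```

```bash
python3 - <<'E'
from h import *
w=shot('wrist','w1.png',scale=1.2); s=read_state()
print(s['position'].round(1),s['joints'].round(2),np.round(w['xyz'],1))
for n in ('saucer_red','bottle_green'):
    for q in nets.pinpoint('wrist',n)[:2]: print(n,q['score'],q['location'],ray(w,q['location'],4).round(1))
E
```

```text
[572.3 274.6 254.8] [ 0.7   0.4   0.03  0.   -1.2  -2.27] [489.3 274.5 374. ]
saucer_red 0.96 [159.4, 257.8] [567.8 270.3   4. ]
bottle_green 0.89 [219.2, 290.6] [658.8 319.6   4. ]
bottle_green 0.86 [219.6, 226.6] [659.7 223.4   4. ]
```

View pics/w1.png

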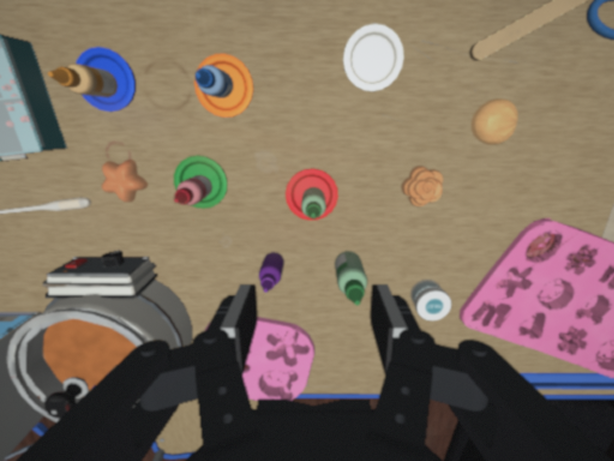

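The wrist view shows the red saucer at (312,193) with the small green bottle at (313,212), and the gripper placed above it. The larger green bottle is at (352,275) and the purple one at (271,270). I go down and grasp.

Call:
apply_moves([
  {"hand":0.3,"delta_pos":[0,-1,100],"yaw":0},
  {"hand":0.3,"delta_pos":[0,-1,100],"yaw":0},
  {"hand":0.3,"delta_pos":[0,-1,140],"yaw":0},
  {"hand":0.3,"delta_pos":[0,-1,180],"yaw":0},
  {"hand":0.3,"delta_pos":[0,-1,213],"yaw":0},
  {"hand":0.3,"delta_pos":[0,-1,213],"yaw":0},
  {"hand":0.3,"delta_pos":[0,-1,213],"yaw":0},
  {"hand":-0.4,"delta_pos":[0,-1,213],"yaw":0},
  {"hand":-0.6,"delta_pos":[0,-1,213],"yaw":0},
  {"hand":-0.8,"delta_pos":[0,-1,213],"yaw":0},
  {"hand":-0.8,"delta_pos":[0,-1,213],"yaw":0},
  {"hand":-0.8,"delta_pos":[0,-1,213],"yaw":0},
])

```text
clock: 4.45
position: [572.4, 271.0, 47.2]
ee_rot: [-0.001, 1.0, 0.002, 0.003]
contact_force: [0.2, -0.4, 7.1]
gripper_width: 24.7
grasp_force: 58.8
```

Call:
apply_moves([
  {"hand":-0.8,"delta_pos":[0,0,0],"yaw":0},
  {"hand":-0.8,"delta_pos":[0,0,0],"yaw":0},
  {"hand":-0.8,"delta_pos":[0,0,0],"yaw":0},
])

```text
clock: 4.7
position: [572.4, 271.0, 47.2]
ee_rot: [-0.001, 1.0, 0.002, 0.003]
contact_force: [-0.6, -1.8, 7.7]
gripper_width: 24.4
grasp_force: 58.8
```

```bash
python3 - <<'E'
from h import *
w=shot('scene','s2.png',crop=(110,260,150,350),scale=4); s=read_state()
print(s['position'].round(1),s['contact_force'].round(1),s['wrist_torque'].round(2))
E
```

```text
[572.4 271.   47.2] [-0.1 -0.7  7. ] [-0.35 -0.05 -0.02]
```

View pics/s2.png

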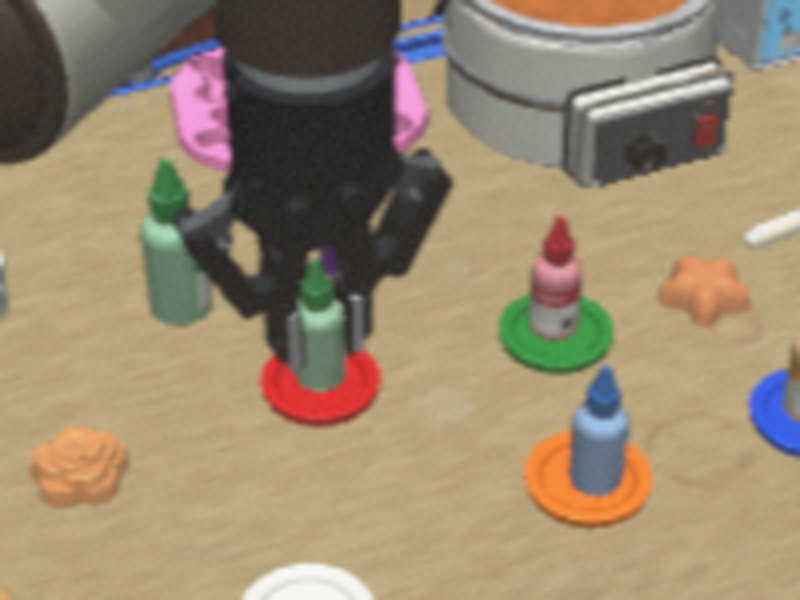

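The small green bottle is held at (320,340), upright between the pads over the red saucer, and nothing else has been disturbed. I lift it and carry it to the white saucer.

Call:
apply_moves([
  {"hand":-0.8,"delta_pos":[0,0,-15],"yaw":0},
  {"hand":-0.8,"delta_pos":[0,0,-45],"yaw":0},
  {"hand":-0.8,"delta_pos":[0,0,-80],"yaw":0},
  {"hand":-0.8,"delta_pos":[0,0,-110],"yaw":0},
  {"hand":-0.8,"delta_pos":[30,13,-110],"yaw":0},
  {"hand":-0.8,"delta_pos":[60,26,-110],"yaw":0},
  {"hand":-0.8,"delta_pos":[95,40,-110],"yaw":0},
  {"hand":-0.8,"delta_pos":[125,53,-110],"yaw":0},
  {"hand":-0.8,"delta_pos":[142,61,-110],"yaw":0},
  {"hand":-0.8,"delta_pos":[142,61,-110],"yaw":0},
  {"hand":-0.8,"delta_pos":[142,61,-110],"yaw":0},
])

```text
clock: 5.67
position: [427.9, 331.6, 154.8]
ee_rot: [-0.002, 1.0, 0.001, 0.001]
contact_force: [1.2, -0.2, 0.2]
gripper_width: 24.9
grasp_force: 58.8
```

```bash
python3 - <<'E'
from h import *
w=shot('scene','s3.png',crop=(130,290,130,330),scale=3); s=read_state()
print(s['position'].round(1),s['contact_force'].round(1),s['grasp_force'],s['joints'].round(2))
E
```

```text
[428.6 331.3 154.5] [ 0.6 -0.3 -1. ] 58.847665786743164 [ 0.96  0.34 -0.34  0.   -0.89 -2.53]
```

View pics/s3.png

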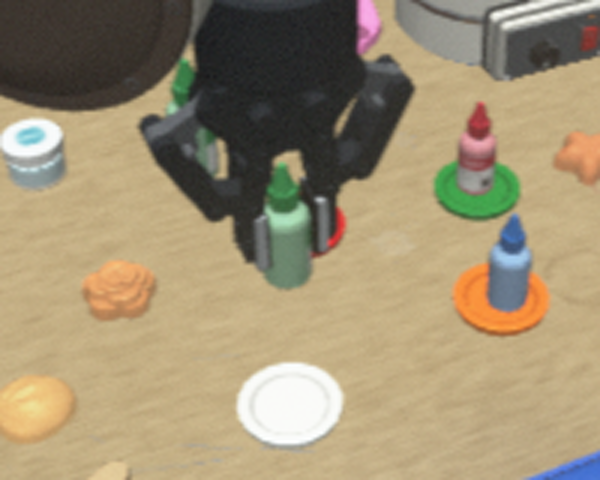

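The bottle hangs upright at (288,240), with the white saucer at (290,403) ahead. Lowering it there.

Call:
apply_moves([
  {"hand":-0.8,"delta_pos":[-1,2,35],"yaw":0},
  {"hand":-0.8,"delta_pos":[-1,2,70],"yaw":0},
  {"hand":-0.8,"delta_pos":[-1,2,92],"yaw":0},
  {"hand":-0.8,"delta_pos":[-1,2,100],"yaw":0},
  {"hand":-0.8,"delta_pos":[-1,2,105],"yaw":0},
  {"hand":-0.8,"delta_pos":[-1,2,107],"yaw":0},
  {"hand":-0.8,"delta_pos":[-1,2,107],"yaw":0},
  {"hand":-0.8,"delta_pos":[-1,2,107],"yaw":0},
])

```text
clock: 6.38
position: [430.7, 333.6, 47.8]
ee_rot: [-0.0, 1.0, 0.001, 0.001]
contact_force: [-0.2, 0.6, -0.7]
gripper_width: 25.0
grasp_force: 59.1
```

Call:
apply_moves([
  {"hand":-0.3,"delta_pos":[0,0,0],"yaw":0},
  {"hand":-0.1,"delta_pos":[0,0,0],"yaw":0},
  {"hand":0.1,"delta_pos":[0,0,0],"yaw":0},
  {"hand":0.3,"delta_pos":[0,0,0],"yaw":0},
  {"hand":0.3,"delta_pos":[0,0,0],"yaw":0},
  {"hand":0.3,"delta_pos":[0,0,-40],"yaw":0},
  {"hand":0.3,"delta_pos":[0,0,-80],"yaw":0},
  {"hand":0.3,"delta_pos":[0,0,-110],"yaw":0},
  {"hand":0.3,"delta_pos":[0,0,-110],"yaw":0},
])

```text
clock: 7.13
position: [432.2, 335.9, 163.3]
ee_rot: [-0.001, 1.0, 0.005, 0.005]
contact_force: [-0.0, 1.0, 0.4]
gripper_width: 55.9
grasp_force: 0.0
```

```bash
python3 - <<'E'
from h import *
w=shot('scene','s4.png',crop=(130,290,130,330),scale=3); s=read_state()
print(s['position'].round(1))
E
```

```text
[430.8 334.6 160.2]
```

View pics/s4.png

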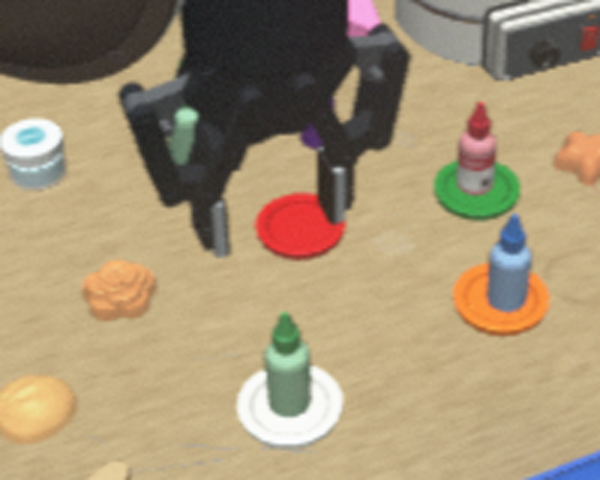

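The green bottle stands centred in the white saucer at (290,403). The red saucer at (300,225) is empty and the rose is still at (120,290). Next is the red bottle.

Call:
apply_moves([
  {"hand":0.3,"delta_pos":[-127,-188,0],"yaw":0},
  {"hand":0.3,"delta_pos":[-127,-188,0],"yaw":0},
  {"hand":0.3,"delta_pos":[-127,-188,0],"yaw":0},
  {"hand":0.3,"delta_pos":[-127,-188,0],"yaw":0},
  {"hand":0.3,"delta_pos":[-127,-188,0],"yaw":0},
  {"hand":0.3,"delta_pos":[-127,-188,0],"yaw":0},
  {"hand":0.3,"delta_pos":[-127,-188,0],"yaw":0},
  {"hand":0.3,"delta_pos":[-127,-188,0],"yaw":0},
  {"hand":0.3,"delta_pos":[-127,-188,0],"yaw":0},
])

```text
clock: 7.93
position: [555.8, 145.0, 155.3]
ee_rot: [-0.0, 1.0, -0.0, -0.001]
contact_force: [0.8, 0.3, -0.1]
gripper_width: 55.7
grasp_force: 0.0
```

```bash
python3 - <<'E'
from h import *
a=shot('wrist'); s=read_state()
print(s['position'].round(1))
for n in ('saucer_red','saucer_green','saucer_white','saucer_orange','saucer_blue','bottle_red','bottle_blue','bottle_orange'):
    for q in nets.pinpoint('wrist',n)[:2]: print(n,round(q['score'],2),np.round(q['location']),ray(a,q['location'],4)[:2].round(1))
E
```

```text
[555.8 145.5 155.6]
saucer_red 0.97 [194. 381.] [566.9 272.7]
saucer_green 0.58 [182. 264.] [554.2 148.3]
saucer_white 0.64 [ 76. 169.] [451.1  60.2]
saucer_white 0.63 [ 51. 470.] [430.3 332.8]
saucer_orange 0.95 [ 79. 297.] [454.1 178. ]
saucer_blue 0.68 [ 78. 166.] [453.4  57.4]
bottle_red 0.79 [188. 263.] [559.9 146.7]
bottle_blue 0.73 [ 80. 297.] [454.7 178.1]
bottle_orange 0.84 [ 78. 167.] [452.9  57.8]
bottle_orange 0.73 [ 52. 473.] [431.3 335.5]
```

Call:
apply_moves([
  {"hand":0.3,"delta_pos":[-2.5,1,35],"yaw":0},
  {"hand":0.3,"delta_pos":[-2.5,1,70],"yaw":0},
  {"hand":0.3,"delta_pos":[-2.5,1,95],"yaw":0},
  {"hand":0.3,"delta_pos":[-2.5,1,109],"yaw":0},
  {"hand":0.3,"delta_pos":[-2.5,1,109],"yaw":0},
  {"hand":0.3,"delta_pos":[-2.5,1,109],"yaw":0},
  {"hand":-0.4,"delta_pos":[-2.5,1,109],"yaw":0},
  {"hand":-0.6,"delta_pos":[-2.5,1,109],"yaw":0},
  {"hand":-0.8,"delta_pos":[-2.5,1,109],"yaw":0},
  {"hand":-0.8,"delta_pos":[-2.5,1,109],"yaw":0},
  {"hand":-0.8,"delta_pos":[-2.5,1,109],"yaw":0},
  {"hand":-0.8,"delta_pos":[-2.5,1,109],"yaw":0},
])

```text
clock: 9.38
position: [560.2, 146.5, 49.1]
ee_rot: [-0.001, 1.0, 0.001, 0.002]
contact_force: [-1.0, 0.4, 5.7]
gripper_width: 24.8
grasp_force: 58.9
```

Call:
apply_moves([
  {"hand":-0.8,"delta_pos":[0,0,-15],"yaw":0},
  {"hand":-0.8,"delta_pos":[0,0,-45],"yaw":0},
  {"hand":-0.8,"delta_pos":[0,0,-80],"yaw":0},
  {"hand":-0.8,"delta_pos":[0,0,-105],"yaw":0},
  {"hand":-0.8,"delta_pos":[-2,30,-105],"yaw":0},
  {"hand":-0.8,"delta_pos":[-4,60,-105],"yaw":0},
  {"hand":-0.8,"delta_pos":[-6,90,-105],"yaw":0},
  {"hand":-0.8,"delta_pos":[-8,115,-105],"yaw":0},
  {"hand":-0.8,"delta_pos":[-9,126,-105],"yaw":0},
  {"hand":-0.8,"delta_pos":[-9,126,-105],"yaw":0},
  {"hand":-0.8,"delta_pos":[-9,126,-105],"yaw":0},
  {"hand":-0.8,"delta_pos":[-9,126,-105],"yaw":0},
])

```text
clock: 10.38
position: [567.5, 270.8, 152.0]
ee_rot: [-0.0, 1.0, -0.0, -0.001]
contact_force: [-0.3, 0.4, -0.7]
gripper_width: 24.4
grasp_force: 58.9
```

Lower to about z 49 with a small correction (+1.5 x, +1 y).

Call:
apply_moves([
  {"hand":-0.8,"delta_pos":[-1.5,1,35],"yaw":0},
  {"hand":-0.8,"delta_pos":[-1.5,1,70],"yaw":0},
  {"hand":-0.8,"delta_pos":[-1.5,1,90],"yaw":0},
  {"hand":-0.8,"delta_pos":[-1.5,1,98],"yaw":0},
  {"hand":-0.8,"delta_pos":[-1.5,1,102],"yaw":0},
  {"hand":-0.8,"delta_pos":[-1.5,1,103],"yaw":0},
  {"hand":-0.8,"delta_pos":[-1.5,1,103],"yaw":0},
  {"hand":-0.8,"delta_pos":[-1.5,1,103],"yaw":0},
])

```text
clock: 11.05
position: [570.5, 273.4, 51.0]
ee_rot: [-0.0, 1.0, 0.001, 0.001]
contact_force: [0.3, 0.4, 1.2]
gripper_width: 24.2
grasp_force: 59.2
```

Call:
apply_moves([
  {"hand":-0.3,"delta_pos":[0,0,0],"yaw":0},
  {"hand":-0.1,"delta_pos":[0,0,0],"yaw":0},
  {"hand":0.1,"delta_pos":[0,0,0],"yaw":0},
  {"hand":0.3,"delta_pos":[0,0,0],"yaw":0},
  {"hand":0.3,"delta_pos":[0,0,0],"yaw":0},
  {"hand":0.3,"delta_pos":[0,0,-40],"yaw":0},
  {"hand":0.3,"delta_pos":[0,0,-80],"yaw":0},
  {"hand":0.3,"delta_pos":[0,0,-108],"yaw":0},
  {"hand":0.3,"delta_pos":[0,0,-108],"yaw":0},
  {"hand":0.3,"delta_pos":[0,0,-108],"yaw":0},
])

```text
clock: 11.88
position: [570.2, 273.6, 159.8]
ee_rot: [-0.0, 1.0, 0.002, 0.002]
contact_force: [-0.6, -0.2, -0.6]
gripper_width: 55.5
grasp_force: 0.0
```

Call:
apply_moves([
  {"hand":0.3,"delta_pos":[140,60,0],"yaw":0},
  {"hand":0.3,"delta_pos":[140,60,0],"yaw":0},
  {"hand":0.3,"delta_pos":[140,60,0],"yaw":0},
  {"hand":0.3,"delta_pos":[140,60,0],"yaw":0},
  {"hand":0.3,"delta_pos":[140,60,0],"yaw":0},
  {"hand":0.3,"delta_pos":[140,60,0],"yaw":0},
  {"hand":0.3,"delta_pos":[140,60,0],"yaw":0},
])

```text
clock: 12.47
position: [429.2, 332.6, 156.4]
ee_rot: [-0.001, 1.0, -0.001, -0.0]
contact_force: [1.2, 0.7, 0.4]
gripper_width: 55.4
grasp_force: 0.0
```

```bash
python3 - <<'E'
from h import *
w=shot('scene','s5.png',crop=(130,290,130,330),scale=3); s=read_state()
print(s['position'].round(1))
E
```

```text
[429.7 332.4 156.5]
```

View pics/s5.png

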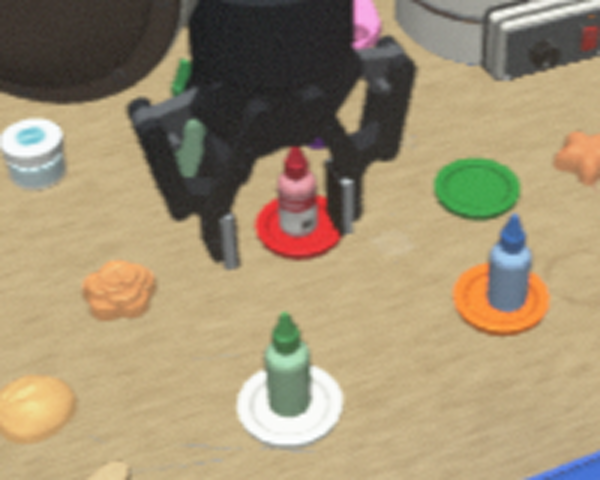

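The red bottle stands upright and centred in the red saucer at (298,225). The green one is on white at (290,400) and the green saucer (477,187) is empty. Now to fetch the green one.

Call:
apply_moves([
  {"hand":0.3,"delta_pos":[-1,1,35],"yaw":0},
  {"hand":0.3,"delta_pos":[-1,1,70],"yaw":0},
  {"hand":0.3,"delta_pos":[-1,1,95],"yaw":0},
  {"hand":0.3,"delta_pos":[-1,1,109],"yaw":0},
  {"hand":0.3,"delta_pos":[-1,1,109],"yaw":0},
  {"hand":0.3,"delta_pos":[-1,1,109],"yaw":0},
  {"hand":-0.4,"delta_pos":[-1,1,109],"yaw":0},
  {"hand":-0.6,"delta_pos":[-1,1,109],"yaw":0},
  {"hand":-0.8,"delta_pos":[-1,1,109],"yaw":0},
  {"hand":-0.8,"delta_pos":[-1,1,109],"yaw":0},
  {"hand":-0.8,"delta_pos":[-1,1,109],"yaw":0},
  {"hand":-0.8,"delta_pos":[-1,1,109],"yaw":0},
])

```text
clock: 13.52
position: [431.3, 334.6, 49.8]
ee_rot: [-0.001, 1.0, 0.001, 0.001]
contact_force: [0.1, -1.2, 6.0]
gripper_width: 24.2
grasp_force: 58.9
```

Call:
apply_moves([
  {"hand":-0.8,"delta_pos":[0,0,-15],"yaw":0},
  {"hand":-0.8,"delta_pos":[0,0,-45],"yaw":0},
  {"hand":-0.8,"delta_pos":[0,0,-80],"yaw":0},
  {"hand":-0.8,"delta_pos":[0,0,-105],"yaw":0},
  {"hand":-0.8,"delta_pos":[-17,-26,-105],"yaw":0},
  {"hand":-0.8,"delta_pos":[-37,-56,-105],"yaw":0},
  {"hand":-0.8,"delta_pos":[-58,-88,-105],"yaw":0},
  {"hand":-0.8,"delta_pos":[-80,-121,-105],"yaw":0},
  {"hand":-0.8,"delta_pos":[-100,-152,-105],"yaw":0},
  {"hand":-0.8,"delta_pos":[-115,-175,-105],"yaw":0},
  {"hand":-0.8,"delta_pos":[-124,-188,-105],"yaw":0},
  {"hand":-0.8,"delta_pos":[-124,-188,-105],"yaw":0},
])

```text
clock: 14.52
position: [555.5, 143.3, 152.9]
ee_rot: [0.002, 1.0, -0.0, -0.0]
contact_force: [0.2, 0.8, -0.2]
gripper_width: 24.5
grasp_force: 58.9
```

Call:
apply_moves([
  {"hand":-0.8,"delta_pos":[0,0,0],"yaw":0},
  {"hand":-0.8,"delta_pos":[0,0,0],"yaw":0},
  {"hand":-0.8,"delta_pos":[0,0,0],"yaw":0},
])

```text
clock: 14.77
position: [553.9, 146.8, 153.3]
ee_rot: [-0.001, 1.0, 0.0, -0.0]
contact_force: [0.2, 0.5, -0.1]
gripper_width: 24.7
grasp_force: 58.9
```

Call:
apply_moves([
  {"hand":-0.8,"delta_pos":[-1,0,35],"yaw":0},
  {"hand":-0.8,"delta_pos":[-1,0,70],"yaw":0},
  {"hand":-0.8,"delta_pos":[-1,0,90],"yaw":0},
  {"hand":-0.8,"delta_pos":[-1,0,98],"yaw":0},
  {"hand":-0.8,"delta_pos":[-1,0,102],"yaw":0},
  {"hand":-0.8,"delta_pos":[-1,0,104],"yaw":0},
  {"hand":-0.8,"delta_pos":[-1,0,104],"yaw":0},
  {"hand":-0.8,"delta_pos":[-1,0,104],"yaw":0},
])

```text
clock: 15.43
position: [556.5, 146.7, 50.8]
ee_rot: [-0.001, 1.0, 0.001, 0.002]
contact_force: [-0.1, -0.2, 0.1]
gripper_width: 24.2
grasp_force: 59.0
```

Call:
apply_moves([
  {"hand":-0.3,"delta_pos":[0,0,0],"yaw":0},
  {"hand":-0.1,"delta_pos":[0,0,0],"yaw":0},
  {"hand":0.1,"delta_pos":[0,0,0],"yaw":0},
  {"hand":0.3,"delta_pos":[0,0,0],"yaw":0},
  {"hand":0.3,"delta_pos":[0,0,0],"yaw":0},
  {"hand":0.3,"delta_pos":[0,0,-40],"yaw":0},
  {"hand":0.3,"delta_pos":[0,0,-80],"yaw":0},
  {"hand":0.3,"delta_pos":[0,0,-108],"yaw":0},
  {"hand":0.3,"delta_pos":[0,0,-108],"yaw":0},
  {"hand":0.3,"delta_pos":[0,0,-108],"yaw":0},
])

```text
clock: 16.27
position: [556.4, 146.4, 159.5]
ee_rot: [-0.0, 1.0, 0.001, 0.002]
contact_force: [0.4, 0.5, -0.4]
gripper_width: 55.6
grasp_force: 0.0
```

Call:
apply_moves([
  {"hand":0.3,"delta_pos":[103,32,0],"yaw":0},
  {"hand":0.3,"delta_pos":[103,32,0],"yaw":0},
  {"hand":0.3,"delta_pos":[103,32,0],"yaw":0},
  {"hand":0.3,"delta_pos":[103,32,0],"yaw":0},
  {"hand":0.3,"delta_pos":[103,32,0],"yaw":0},
  {"hand":0.3,"delta_pos":[103,32,0],"yaw":0},
])

```text
clock: 16.77
position: [452.6, 177.8, 156.7]
ee_rot: [-0.001, 1.0, -0.0, -0.0]
contact_force: [0.9, 0.2, 0.4]
gripper_width: 55.2
grasp_force: 0.0
```

```bash
python3 - <<'E'
from h import *
shot('scene','s6.png',crop=(110,290,150,390),scale=3); s=read_state()
print(s['position'].round(1))
a=shot('wrist')
for n in ('saucer_orange','saucer_blue','bottle_blue','bottle_orange','bottle_green','saucer_green'):
    for q in nets.pinpoint('wrist',n)[:2]: print(n,round(q['score'],2),np.round(q['location']),ray(a,q['location'],4)[:2].round(1))
E
```

```text
[453.  177.8 156.7]
saucer_orange 0.96 [183. 262.] [452.3 179. ]
saucer_blue 0.61 [182. 148.] [451.5  59.3]
bottle_blue 0.6 [185. 261.] [454.5 177.4]
bottle_orange 0.86 [187. 146.] [457.2  55.7]
bottle_green 0.75 [160. 415.] [427.9 334.9]
bottle_green 0.68 [268. 234.] [557.8 145.6]
saucer_green 0.92 [266. 234.] [554.1 145.5]
```

View pics/s6.png

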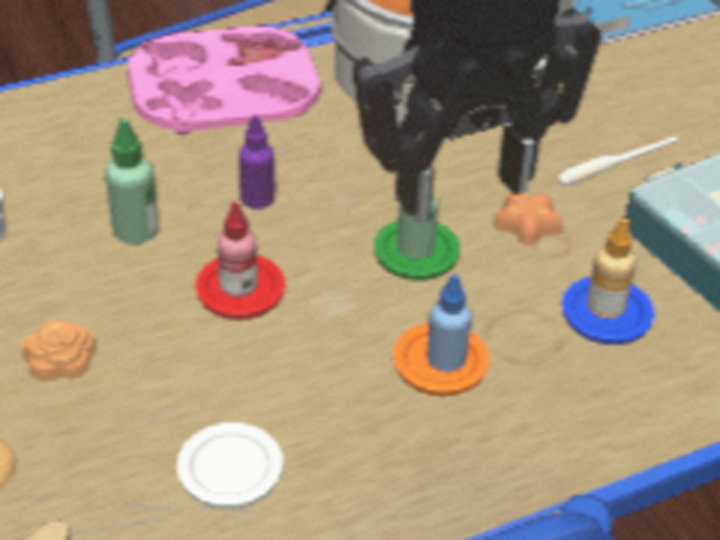

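The green bottle is on the green saucer (417,245), the red one on red (238,285), and white (230,463) is empty. The blue bottle is still on orange (448,350) and the orange one on blue (610,305). Now the blue one.

Call:
apply_moves([
  {"hand":0.3,"delta_pos":[0,1,35],"yaw":0},
  {"hand":0.3,"delta_pos":[0,1,70],"yaw":0},
  {"hand":0.3,"delta_pos":[0,1,95],"yaw":0},
  {"hand":0.3,"delta_pos":[0,1,109],"yaw":0},
  {"hand":0.3,"delta_pos":[0,1,109],"yaw":0},
  {"hand":0.3,"delta_pos":[0,1,109],"yaw":0},
  {"hand":-0.4,"delta_pos":[0,1,109],"yaw":0},
  {"hand":-0.6,"delta_pos":[0,1,109],"yaw":0},
  {"hand":-0.8,"delta_pos":[0,1,109],"yaw":0},
  {"hand":-0.8,"delta_pos":[0,1,109],"yaw":0},
  {"hand":-0.8,"delta_pos":[0,1,109],"yaw":0},
  {"hand":-0.8,"delta_pos":[0,1,109],"yaw":0},
])

```text
clock: 18.17
position: [453.5, 179.5, 49.9]
ee_rot: [-0.001, 1.0, 0.001, 0.001]
contact_force: [-1.1, -0.5, 7.3]
gripper_width: 24.3
grasp_force: 58.8
```

Lift and carry to white at (430,334): world shift (-23.5, +154.5).

Call:
apply_moves([
  {"hand":-0.8,"delta_pos":[0,0,-15],"yaw":0},
  {"hand":-0.8,"delta_pos":[0,0,-45],"yaw":0},
  {"hand":-0.8,"delta_pos":[0,0,-80],"yaw":0},
  {"hand":-0.8,"delta_pos":[0,0,-105],"yaw":0},
  {"hand":-0.8,"delta_pos":[5,30,-105],"yaw":0},
  {"hand":-0.8,"delta_pos":[9,60,-105],"yaw":0},
  {"hand":-0.8,"delta_pos":[14,92,-105],"yaw":0},
  {"hand":-0.8,"delta_pos":[19,124,-105],"yaw":0},
  {"hand":-0.8,"delta_pos":[22,145,-105],"yaw":0},
  {"hand":-0.8,"delta_pos":[23,155,-105],"yaw":0},
  {"hand":-0.8,"delta_pos":[23,155,-105],"yaw":0},
  {"hand":-0.8,"delta_pos":[23,155,-105],"yaw":0},
])

```text
clock: 19.17
position: [429.0, 333.4, 153.1]
ee_rot: [-0.001, 1.0, -0.0, -0.0]
contact_force: [0.8, -0.0, -0.1]
gripper_width: 24.2
grasp_force: 58.9
```

Call:
apply_moves([
  {"hand":-0.8,"delta_pos":[-1,1,35],"yaw":0},
  {"hand":-0.8,"delta_pos":[-1,1,70],"yaw":0},
  {"hand":-0.8,"delta_pos":[-1,1,90],"yaw":0},
  {"hand":-0.8,"delta_pos":[-1,1,98],"yaw":0},
  {"hand":-0.8,"delta_pos":[-1,1,102],"yaw":0},
  {"hand":-0.8,"delta_pos":[-1,1,104],"yaw":0},
  {"hand":-0.8,"delta_pos":[-1,1,104],"yaw":0},
  {"hand":-0.8,"delta_pos":[-1,1,104],"yaw":0},
])

```text
clock: 19.83
position: [431.3, 335.5, 50.8]
ee_rot: [-0.0, 1.0, 0.001, 0.001]
contact_force: [-0.1, 0.1, 0.1]
gripper_width: 24.7
grasp_force: 59.1
```

Call:
apply_moves([
  {"hand":-0.3,"delta_pos":[0,0,0],"yaw":0},
  {"hand":-0.1,"delta_pos":[0,0,0],"yaw":0},
  {"hand":0.1,"delta_pos":[0,0,0],"yaw":0},
  {"hand":0.3,"delta_pos":[0,0,0],"yaw":0},
  {"hand":0.3,"delta_pos":[0,0,0],"yaw":0},
  {"hand":0.3,"delta_pos":[0,0,-40],"yaw":0},
  {"hand":0.3,"delta_pos":[0,0,-80],"yaw":0},
  {"hand":0.3,"delta_pos":[0,0,-108],"yaw":0},
  {"hand":0.3,"delta_pos":[0,0,-108],"yaw":0},
  {"hand":0.3,"delta_pos":[0,0,-108],"yaw":0},
])

```text
clock: 20.67
position: [430.9, 335.6, 159.3]
ee_rot: [-0.0, 1.0, 0.002, 0.001]
contact_force: [-0.4, -0.3, -0.0]
gripper_width: 55.3
grasp_force: 0.0
```

Call:
apply_moves([
  {"hand":0.3,"delta_pos":[-23,-275,0],"yaw":0},
  {"hand":0.3,"delta_pos":[-23,-275,0],"yaw":0},
  {"hand":0.3,"delta_pos":[-23,-275,0],"yaw":0},
  {"hand":0.3,"delta_pos":[-23,-275,0],"yaw":0},
  {"hand":0.3,"delta_pos":[-23,-275,0],"yaw":0},
  {"hand":0.3,"delta_pos":[-23,-275,0],"yaw":0},
  {"hand":0.3,"delta_pos":[-23,-275,0],"yaw":0},
  {"hand":0.3,"delta_pos":[-23,-275,0],"yaw":0},
  {"hand":0.3,"delta_pos":[-23,-275,0],"yaw":0},
  {"hand":0.3,"delta_pos":[-23,-275,0],"yaw":0},
  {"hand":0.3,"delta_pos":[-23,-275,0],"yaw":0},
])

```text
clock: 21.58
position: [453.5, 60.6, 156.8]
ee_rot: [-0.001, 1.0, -0.0, -0.0]
contact_force: [-0.9, 0.5, -0.3]
gripper_width: 55.5
grasp_force: 0.0
```

```bash
python3 - <<'E'
from h import *
s=read_state()
print(s['position'].round(1))
a=shot('wrist','w7.png',scale=1.2)
for n in ('saucer_orange','saucer_blue','bottle_blue','bottle_orange'):
    for q in nets.pinpoint('wrist',n)[:2]: print(n,round(q['score'],2),np.round(q['location']),ray(a,q['location'],4)[:2].round(1))
E
```

```text
[453.5  60.6 156.8]
saucer_orange 0.95 [181. 372.] [450.8 177.7]
saucer_blue 0.67 [183. 261.] [452.9  60.3]
bottle_orange 0.66 [183. 258.] [453.5  57.2]
bottle_orange 0.55 [277. 438.] [570.  271.9]
```

View pics/w7.png

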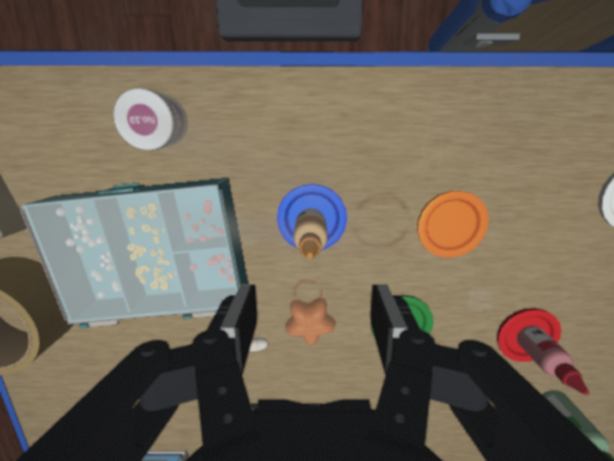

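The wrist view shows the orange bottle at (310,232) in the blue saucer at (312,217), and the orange saucer (453,224) empty. The box edge at column 235 is clear of the fingers. Grasping.

Call:
apply_moves([
  {"hand":0.3,"delta_pos":[0,-1,35],"yaw":0},
  {"hand":0.3,"delta_pos":[0,-1,70],"yaw":0},
  {"hand":0.3,"delta_pos":[0,-1,95],"yaw":0},
  {"hand":0.3,"delta_pos":[0,-1,109],"yaw":0},
  {"hand":0.3,"delta_pos":[0,-1,109],"yaw":0},
  {"hand":0.3,"delta_pos":[0,-1,109],"yaw":0},
  {"hand":-0.4,"delta_pos":[0,-1,109],"yaw":0},
  {"hand":-0.6,"delta_pos":[0,-1,109],"yaw":0},
  {"hand":-0.8,"delta_pos":[0,-1,109],"yaw":0},
  {"hand":-0.8,"delta_pos":[0,-1,109],"yaw":0},
  {"hand":-0.8,"delta_pos":[0,-1,109],"yaw":0},
  {"hand":-0.8,"delta_pos":[0,-1,109],"yaw":0},
])

```text
clock: 22.83
position: [454.7, 59.4, 49.8]
ee_rot: [-0.001, 1.0, 0.001, 0.002]
contact_force: [-1.2, 2.1, 6.6]
gripper_width: 24.4
grasp_force: 58.7
```

Call:
apply_moves([
  {"hand":-0.8,"delta_pos":[0,0,-15],"yaw":0},
  {"hand":-0.8,"delta_pos":[0,0,-45],"yaw":0},
  {"hand":-0.8,"delta_pos":[0,0,-80],"yaw":0},
  {"hand":-0.8,"delta_pos":[0,0,-105],"yaw":0},
  {"hand":-0.8,"delta_pos":[0,30,-105],"yaw":0},
  {"hand":-0.8,"delta_pos":[0,60,-105],"yaw":0},
  {"hand":-0.8,"delta_pos":[0,90,-105],"yaw":0},
  {"hand":-0.8,"delta_pos":[0,112,-105],"yaw":0},
  {"hand":-0.8,"delta_pos":[0,121,-105],"yaw":0},
  {"hand":-0.8,"delta_pos":[0,121,-105],"yaw":0},
  {"hand":-0.8,"delta_pos":[0,121,-105],"yaw":0},
  {"hand":-0.8,"delta_pos":[0,121,-105],"yaw":0},
])

```text
clock: 23.83
position: [453.1, 178.7, 153.2]
ee_rot: [0.0, 1.0, -0.0, -0.0]
contact_force: [0.7, -0.4, -0.2]
gripper_width: 24.8
grasp_force: 59.0
```

Call:
apply_moves([
  {"hand":-0.8,"delta_pos":[-1,1,35],"yaw":0},
  {"hand":-0.8,"delta_pos":[-1,1,70],"yaw":0},
  {"hand":-0.8,"delta_pos":[-1,1,90],"yaw":0},
  {"hand":-0.8,"delta_pos":[-1,1,98],"yaw":0},
  {"hand":-0.8,"delta_pos":[-1,1,102],"yaw":0},
  {"hand":-0.8,"delta_pos":[-1,1,104],"yaw":0},
  {"hand":-0.8,"delta_pos":[-1,1,104],"yaw":0},
  {"hand":-0.8,"delta_pos":[-1,1,104],"yaw":0},
])

```text
clock: 24.5
position: [455.5, 181.2, 50.7]
ee_rot: [-0.0, 1.0, 0.001, 0.001]
contact_force: [-0.6, -0.5, -0.1]
gripper_width: 24.6
grasp_force: 59.0
```

Call:
apply_moves([
  {"hand":-0.3,"delta_pos":[0,0,0],"yaw":0},
  {"hand":-0.1,"delta_pos":[0,0,0],"yaw":0},
  {"hand":0.1,"delta_pos":[0,0,0],"yaw":0},
  {"hand":0.3,"delta_pos":[0,0,0],"yaw":0},
  {"hand":0.3,"delta_pos":[0,0,0],"yaw":0},
  {"hand":0.3,"delta_pos":[0,0,-40],"yaw":0},
  {"hand":0.3,"delta_pos":[0,0,-80],"yaw":0},
  {"hand":0.3,"delta_pos":[0,0,-108],"yaw":0},
  {"hand":0.3,"delta_pos":[0,0,-108],"yaw":0},
  {"hand":0.3,"delta_pos":[0,0,-108],"yaw":0},
])

```text
clock: 25.33
position: [455.1, 181.5, 159.0]
ee_rot: [-0.0, 1.0, 0.002, 0.002]
contact_force: [-0.6, 0.2, -1.1]
gripper_width: 55.0
grasp_force: 0.0
```

Back to the blue bottle on white (431,335): shift (-24, +153.5).

Call:
apply_moves([
  {"hand":0.3,"delta_pos":[24,154,0],"yaw":0},
  {"hand":0.3,"delta_pos":[24,154,0],"yaw":0},
  {"hand":0.3,"delta_pos":[24,154,0],"yaw":0},
  {"hand":0.3,"delta_pos":[24,154,0],"yaw":0},
  {"hand":0.3,"delta_pos":[24,154,0],"yaw":0},
  {"hand":0.3,"delta_pos":[24,154,0],"yaw":0},
  {"hand":0.3,"delta_pos":[24,154,0],"yaw":0},
])

```text
clock: 25.92
position: [429.5, 333.9, 155.6]
ee_rot: [-0.0, 1.0, -0.002, -0.001]
contact_force: [0.2, -0.2, 0.2]
gripper_width: 55.4
grasp_force: 0.0
```

```bash
python3 - <<'E'
from h import *
shot('scene','s8.png',crop=(110,290,150,390),scale=3)
print(read_state()['position'].round(1))
E
```

```text
[429.8 333.5 156. ]
```

View pics/s8.png

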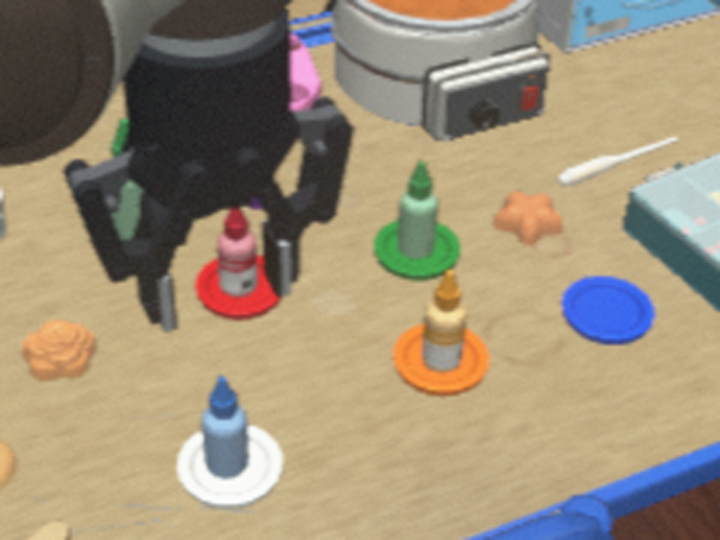

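The red, green and orange bottles stand centred in their own saucers at (238,285), (417,245) and (442,355). The blue bottle waits on white (226,462), the blue saucer (608,310) is empty and the rose (60,350) is unmoved.

Call:
apply_moves([
  {"hand":0.3,"delta_pos":[-1,1,35],"yaw":0},
  {"hand":0.3,"delta_pos":[-1,1,70],"yaw":0},
  {"hand":0.3,"delta_pos":[-1,1,95],"yaw":0},
  {"hand":0.3,"delta_pos":[-1,1,108],"yaw":0},
  {"hand":0.3,"delta_pos":[-1,1,108],"yaw":0},
  {"hand":0.3,"delta_pos":[-1,1,108],"yaw":0},
  {"hand":-0.4,"delta_pos":[-1,1,108],"yaw":0},
  {"hand":-0.6,"delta_pos":[-1,1,108],"yaw":0},
  {"hand":-0.8,"delta_pos":[-1,1,108],"yaw":0},
  {"hand":-0.8,"delta_pos":[-1,1,108],"yaw":0},
  {"hand":-0.8,"delta_pos":[-1,1,108],"yaw":0},
  {"hand":-0.8,"delta_pos":[-1,1,108],"yaw":0},
])

```text
clock: 26.97
position: [432.2, 336.5, 51.0]
ee_rot: [-0.001, 1.0, 0.001, 0.001]
contact_force: [-0.5, -1.3, 7.0]
gripper_width: 24.3
grasp_force: 58.9
```

Call:
apply_moves([
  {"hand":-0.8,"delta_pos":[0,0,-15],"yaw":0},
  {"hand":-0.8,"delta_pos":[0,0,-45],"yaw":0},
  {"hand":-0.8,"delta_pos":[0,0,-80],"yaw":0},
  {"hand":-0.8,"delta_pos":[0,0,-120],"yaw":0},
  {"hand":-0.8,"delta_pos":[-2,-30,-130],"yaw":0},
  {"hand":-0.8,"delta_pos":[-4,-65,-130],"yaw":0},
  {"hand":-0.8,"delta_pos":[-7,-100,-130],"yaw":0},
  {"hand":-0.8,"delta_pos":[-9,-135,-130],"yaw":0},
  {"hand":-0.8,"delta_pos":[-12,-170,-130],"yaw":0},
  {"hand":-0.8,"delta_pos":[-14,-205,-130],"yaw":0},
  {"hand":-0.8,"delta_pos":[-17,-240,-130],"yaw":0},
  {"hand":-0.8,"delta_pos":[-18,-262,-130],"yaw":0},
])

```text
clock: 27.97
position: [448.8, 71.3, 179.5]
ee_rot: [0.0, 1.0, 0.0, -0.0]
contact_force: [1.3, 0.3, -0.5]
gripper_width: 24.4
grasp_force: 58.9
```

Call:
apply_moves([
  {"hand":-0.8,"delta_pos":[0,-15,0],"yaw":0},
  {"hand":-0.8,"delta_pos":[0,-15,0],"yaw":0},
  {"hand":-0.8,"delta_pos":[0,-15,0],"yaw":0},
  {"hand":-0.8,"delta_pos":[0,-15,0],"yaw":0},
])

```text
clock: 28.3
position: [449.7, 59.3, 179.5]
ee_rot: [-0.0, 1.0, 0.0, 0.0]
contact_force: [0.5, 0.6, -0.7]
gripper_width: 24.4
grasp_force: 58.9
```

Call:
apply_moves([
  {"hand":-0.8,"delta_pos":[-1,0,35],"yaw":0},
  {"hand":-0.8,"delta_pos":[-1,0,70],"yaw":0},
  {"hand":-0.8,"delta_pos":[-1,0,100],"yaw":0},
  {"hand":-0.8,"delta_pos":[-1,0,118],"yaw":0},
  {"hand":-0.8,"delta_pos":[-1,0,125],"yaw":0},
  {"hand":-0.8,"delta_pos":[-1,0,129],"yaw":0},
  {"hand":-0.8,"delta_pos":[-1,0,129],"yaw":0},
  {"hand":-0.8,"delta_pos":[-1,0,129],"yaw":0},
])

```text
clock: 28.97
position: [451.6, 60.1, 51.3]
ee_rot: [-0.001, 1.0, 0.001, 0.001]
contact_force: [0.5, -0.8, -0.1]
gripper_width: 24.2
grasp_force: 58.9
```

Call:
apply_moves([
  {"hand":-0.3,"delta_pos":[0,0,0],"yaw":0},
  {"hand":-0.1,"delta_pos":[0,0,0],"yaw":0},
  {"hand":0.1,"delta_pos":[0,0,0],"yaw":0},
  {"hand":0.3,"delta_pos":[0,0,0],"yaw":0},
  {"hand":0.3,"delta_pos":[0,0,0],"yaw":0},
  {"hand":0.3,"delta_pos":[0,0,-40],"yaw":0},
  {"hand":0.3,"delta_pos":[0,0,-80],"yaw":0},
  {"hand":0.3,"delta_pos":[0,0,-120],"yaw":0},
  {"hand":0.3,"delta_pos":[0,0,-150],"yaw":0},
  {"hand":0.3,"delta_pos":[0,-100,-150],"yaw":0},
  {"hand":0.3,"delta_pos":[0,-100,-150],"yaw":0},
  {"hand":0.3,"delta_pos":[0,-100,-150],"yaw":0},
])

```text
clock: 29.97
position: [450.0, -43.5, 201.0]
ee_rot: [0.0, 1.0, 0.0, 0.0]
contact_force: [0.1, 0.2, -0.0]
gripper_width: 55.8
grasp_force: 0.0
```

Call:
apply_moves([
  {"hand":0.3,"delta_pos":[0,-120,0],"yaw":0},
  {"hand":0.3,"delta_pos":[0,-120,0],"yaw":0},
  {"hand":0.3,"delta_pos":[0,-120,0],"yaw":0},
  {"hand":0.3,"delta_pos":[0,-120,0],"yaw":0},
  {"hand":0.3,"delta_pos":[0,-120,0],"yaw":0},
  {"hand":0.3,"delta_pos":[0,-120,0],"yaw":0},
])

```text
clock: 30.47
position: [450.5, -161.3, 200.1]
ee_rot: [0.0, 1.0, 0.0, -0.0]
contact_force: [-0.2, 0.1, -0.3]
gripper_width: 55.3
grasp_force: 0.0
```

```bash
python3 - <<'E'
from h import *
a=shot('top','end.png',crop=(120,280,150,370),scale=3.5)
for k in ('red','green','orange','blue'):
  for n in ('bottle_','saucer_'):
    print(n+k,[(round(q['score'],2),ray(a,q['location'],4)[:2].round(1).tolist()) for q in nets.pinpoint('top',n+k)[:3]])
print([(ray(a,q['location'],4)[:2].round(1).tolist()) for q in nets.pinpoint('top','rose_soap')[:2]])
E
```

```text
bottle_red [(0.74, [568.7, 272.4])]
saucer_red [(0.59, [566.6, 263.8])]
bottle_green [(0.65, [431.7, 332.7]), (0.62, [569.5, 271.7]), (0.59, [654.2, 316.1])]
saucer_green [(0.65, [553.3, 147.6])]
bottle_orange [(0.47, [451.5, 177.8])]
saucer_orange [(0.78, [454.1, 181.3])]
bottle_blue [(0.68, [447.3, 57.9])]
saucer_blue [(0.87, [450.7, 59.5])]
[[553.7, 399.0]]
```

View pics/end.png

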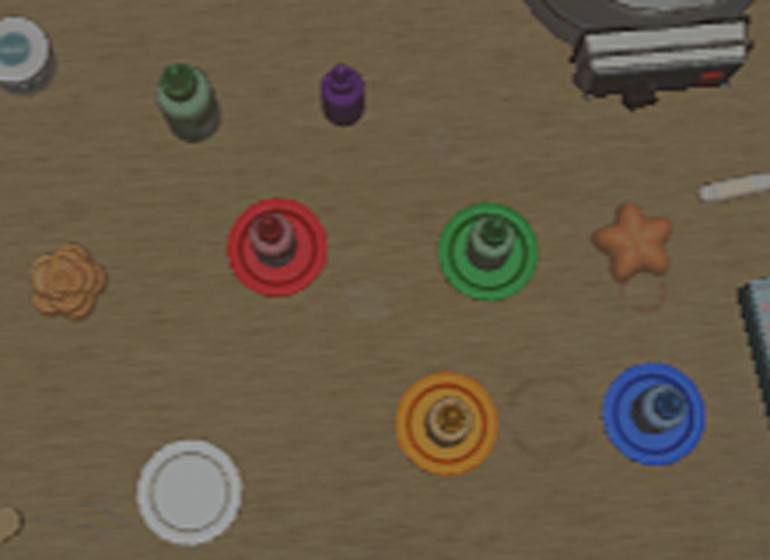

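The final top view shows each bottle upright inside its own saucer: red (277,247), green (488,250), orange (447,422) and blue (654,413). The white saucer (189,492) is empty. The rose at (68,282) maps back to its starting pixel, and the arm is clear. Handing in.

```bash
python3 -c "
from h import *
print(workorder.job_done())"
```

```text
the job is handed in; nothing more can be done
None
```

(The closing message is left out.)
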